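# Turn the back-to-front socket insert round

### The job

The socket insert in the blue case has been put in back to front. Lift it clear of the case by its yellow grip bar, turn it half a turn and seat it fully in the blue case again, so that its red end lies at the red-marked end of the case; lower it rather than drop it, and let go. The insert in the grey case is already right: leave it alone.

Things in the scene. Friction and masses are not known exactly. Their poses are not given: they have to be found in the camera images.
- blue_insert_grip (a point): Yellow grip bar of the loose insert (0.3 kg) in the blue case: upright, 12 mm thick (x), 70 long (y), standing on the middle of an 80 x 150 x 30 mm black block with a red end; top 76 mm above the block's underside. Point: bar's mid-line, 14 mm below its top, 62 above the underside, 67 above the table when seated. Axes: x across the bar (pinch so), y along it to the insert's red end, z up.
- blue_insert_red_end (a point): Middle of the top face of that insert's red end, 58 mm along +y from the insert's centre, 30 mm above its underside; same axes. Steel sockets stand 9 mm out of the block's top on both sides of the bar: fingers reaching 20 mm below the grip point clear them and the case's rim.
- blue_case: Open blue case, fixed, 112 x 186 x 40 mm high; origin at the centre of its underside on the table, z up, +y to its red-marked end (red end wall and rim). Pocket 90 x 164 mm, 5 mm free at the insert's sides, 7 at its ends, floor 5 mm above the origin, flared 6 mm more at the rim. The insert starts with its red end at -y; it can turn only with its underside above the rim (a lift of over 35 mm).
- grey_insert_grip (a point): The same point of an identical insert that sits, the right way round, in an identical but grey case, 0.2 to 0.35 m to the side of the blue one; not to be disturbed.
Things that resemble listed ones, but are neither listed nor needed, are in the scene too. Leave any green look-alike of the part that bears blue_insert_grip alone.

How it is judged:
By the outcome, as a careful person would: the job done as asked, in the order asked, and still so for the second after the job is handed in, with the robot touching nothing.
It also fails if it takes over 38 s, if anything falls off the work surface, if the arm or the gripper's body presses on something with over 40 N, if the wrist force passes 120 N, or if a joint passes its speed limit or range.

### The arm

A 6-joint arm with a two-finger parallel gripper is mounted at the origin on the work surface; the furniture and walls round the work are solid. World frame = base frame: x ahead of the robot, y to its left, z up, the work surface at z = 0. Lengths are in m, angles in rad, forces in N, time in s.
With the tool pointing down it reaches from about 0.325 to 0.85 m from the base axis. Payload 4.4 kg.
Tool frame: the origin (TCP) lies at the very end of the fingers, on their centre line; the grasp point (between the pads) lies 19 mm behind it; z points along the fingers, y is the line along which they close (so a half turn about z gives the same grasp; the last joint's range is limited). The gripper opens to 94 mm and grips with 3 to 60 N. Pads are 16 mm wide; open, the fingers measure 119 mm over their backs; the gripper's body (75 mm by 177 mm) begins 78 mm behind the grasp point.
Start: joints at [1.032, 0.207, 1.542, -0, 1.393, -0.15], TCP at [0.217, 0.532, 0.205] pointing down, gripper open.
Joint ranges: [-2.73, 2.73], [-0.86, 2.22], [0.23, 2.46], [-1.11, 4.25], [0.08, 2.63], [-2.82, 2.82]. Speed limits (rad/s): [2.79, 2.79, 3.14, 3.14, 3.14, 3.14].

### API

Orientations are given as a rotation vector (axis times angle).
In Python, from rig import manip, imaging, ticket gives the robot as it stands.
- The arm moves only by the shell command python3 -m handwheel 'ROWS' [FORCE]. ROWS is JSON, a list of rows, each a list of 7 numbers: the shift along the tool's x, y, z in mm, then the turn, a rotation vector about the tool's x, y, z in degrees, then the finger opening in mm, from 0 to 94. In form: [[x, y, z, wx, wy, wz, fingers], ...]. A call has 1 to 12 rows; each row is the pose to reach, as a shift and turn from the pose commanded when the call began, along the tool's axes at that moment; what a row does not reach only later rows make up. A row lasts 1/10 s, in which the tool goes at most 50 mm and 8.59 degrees, less where a joint would pass 70% of its speed; a pose out of reach is approached as far as the arm can. A call with a gripper value outside its range is refused whole. The fingers move at their own pace and stop on an object; FORCE is the grip in N (left out, the last holds). Time passes only in rows, so rows that repeat a pose let the fingers close. It gives the time, the measured TCP pose, the force, the opening and the grip force at its end, in the units of the state.
- manip.state(): the state, without advancing time (a new reading comes with each control period).
- imaging.capture(name): name is "side" or "top" or "wrist"; returns a dict with "pixels" (420x560x3 uint8, red, green, blue), "z_map" (420x560 float32, m along the optical axis (not along the pixel's ray), 0 where there is no reading), "K" (3x3 intrinsics, pixels), "dist" ([k1, k2, p1, p2, k3] as OpenCV has them; the pictures are not rectified), "position" and "rotation" of the camera in the world. Camera axes: x right, y up, looking along -z (the intrinsics and any distortion apply to the point x, -y, -z); pixel columns grow to the right and rows downward; lengths in m; the calibration is good to about 2 mm. A picture is of the moment at which its call begins.
- ticket.close_job(): hands the job in; it is judged then, once.
The state is a dict: "clock": time; "q": joint angles; "dq": joint speeds; "tau": joint torques, N m; "tcp_pos": TCP position; "eef_rot": TCP orientation; "contact_force": force on the tool from outside, world axes, zero at the start; "ft_torque": the same for the moment, N m; "gripper_width": finger opening in m; "gripper_force": force on a finger pad.
Only numpy, scipy, OpenCV 4.12 (cv2) and the standard library are available. Lean on these libraries where they do the work, as an engineer would, in place of code of your own. Each camera call takes 0.05 s, during which the arm holds its last target. There are 200 camera calls.

## Working session

There is one attempt and no reset: what is moved stays moved. The work goes in short steps, Python scripts to look and compute and a shell command to move; the robot and the scene stay as the last step left them, time stands still between calls to the robot, and variables do not carry over. Pictures are saved under pics/ and viewed, at most 10 in all, crops included, and the job is handed in when it is done.

```bash
mkdir -p pics
cat > h.py <<'E'
import numpy as np, cv2
from rig import manip, imaging, ticket
from scipy.spatial.transform import Rotation as R
def cap(n,f=None):
    c=imaging.capture(n)
    if f: cv2.imwrite('pics/'+f,c['pixels'][:,:,::-1])
    return c
def rot(c):
    r=np.array(c['rotation'],float)
    return r if r.shape==(3,3) else R.from_rotvec(r).as_matrix()
def rays(c,uv):
    p=cv2.undistortPoints(np.array(uv,float).reshape(-1,1,2),np.array(c['K'],float),np.array(c['dist'],float)).reshape(-1,2)
    return np.c_[p[:,0],-p[:,1],-np.ones(len(p))]@rot(c).T
def onplane(c,uv,z):
    d=rays(c,uv);o=np.array(c['position']);return o+d*((z-o[2])/d[:,2])[:,None]
def depthpts(c,uv):
    d=rays(c,uv);z=np.array([c['z_map'][int(v),int(u)] for u,v in uv]);return np.array(c['position'])+d*z[:,None]
E
python3 - <<'E'
from h import *
for n in('top','side'):
    c=cap(n,n+'1.png');print(n,c['position'],rot(c).round(3).tolist())
print(manip.state())
E
```

```text
top [ 0.22405483 -0.06483968  1.08316802] [[0.015, 0.991, -0.137], [-1.0, 0.014, -0.003], [-0.001, 0.137, 0.991]]
side [-0.13155818 -0.91300383  0.66157358] [[0.862, 0.246, -0.443], [-0.506, 0.449, -0.737], [0.018, 0.859, 0.511]]
{'clock': 0.1, 'q': array([ 1.03246806e+00,  2.07357642e-01,  1.54279146e+00, -5.92678975e-05,
        1.39351820e+00, -1.50515990e-01]), 'dq': array([-0.00043379, -0.00213922, -0.00223375, -0.00079072,  0.00080046,
        0.00107547]), 'tau': array([ 8.38515716e-04, -3.71864319e+01, -2.82291502e+01,  7.00209662e-02,
        3.11414385e-02, -5.27914165e-05]), 'tcp_pos': array([0.21710165, 0.53164738, 0.20440327]), 'eef_rot': array([-0.60522292, -3.08208435,  0.00309777]), 'contact_force': array([0.13585587, 0.36077138, 0.32479225]), 'ft_torque': array([-0.01101204,  0.00212122,  0.04636513]), 'gripper_force': 0.0, 'gripper_width': 0.09395665856407703}
```

View pics/top1.png

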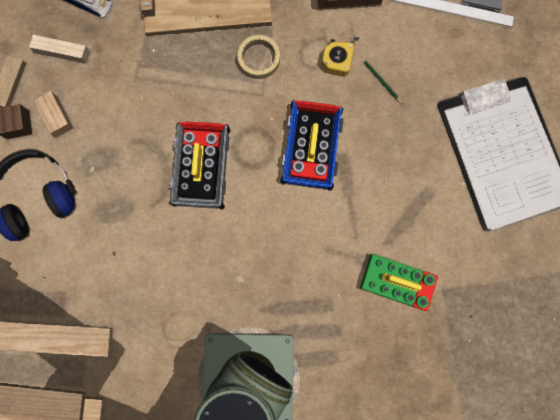

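View pics/side1.png

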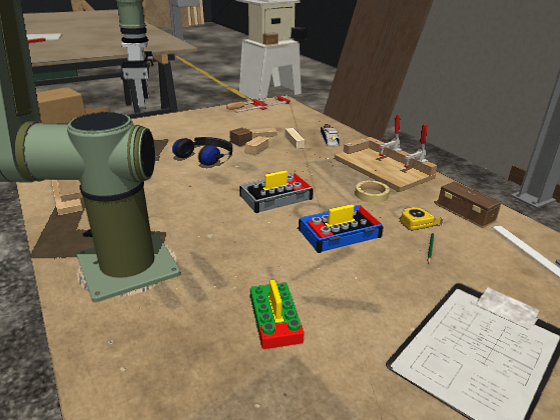

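The top view shows the blue case around (312,145), with its red wall at the top (row 105) and the insert's red end at the bottom (row 170). The grey case is at (200,165) and the green look-alike at (400,282). The side view agrees.

```bash
cat > m.py <<'E'
from h import *
def masks(c):
    h=cv2.cvtColor(c['pixels'],cv2.COLOR_RGB2HSV)
    y=cv2.inRange(h,(22,120,90),(34,255,255));b=cv2.inRange(h,(105,120,50),(125,255,255))
    r=cv2.inRange(h,(0,150,90),(6,255,255))|cv2.inRange(h,(174,150,90),(180,255,255))
    return y,b,r
def rect(P):
    (cx,cy),(w,h),a=cv2.minAreaRect(P[:,:2].astype(np.float32)*1000)
    if w<h: w,h,a=h,w,a+90
    return np.round([cx,cy,w,h,(a+90)%180-90],1)   # a: long-axis world angle
def near(m,c,z,xy,r):
    v,u=np.nonzero(m);P=onplane(c,np.c_[u,v],z);k=np.hypot(*(P[:,:2]-xy).T)<r
    return P[k],np.c_[u,v][k]
E
python3 - <<'E'
from m import *
c=cap('top');y,b,r=masks(c)
ctr=onplane(c,[(312,145)],.04)[0,:2];print(ctr)
P,uv=near(y,c,.081,ctr,.06);print('bar',rect(P),len(P))
D=depthpts(c,uv);D=D[D[:,2]>.073];print('bar depth',rect(D),len(D),D[:,2].max(),D.mean(0))
B=near(b|r,c,.04,ctr,.13)[0];print('case40',rect(B))
B=near(b,c,.04,ctr,.13)[0];print('blue only40',rect(B))
uv=near(b|r,c,.04,ctr,.13)[1];D=depthpts(c,uv);D=D[(D[:,2]>.034)&(D[:,2]<.046)];print('case depth',rect(D),len(D))
R_=near(r,c,.035,ctr,.13)[0];
for s in(1,-1):
    k=s*(R_[:,0]-ctr[0])>0;print('red',s,R_[k].mean(0),k.sum())
s=manip.state();print(R.from_rotvec(s['eef_rot']).as_matrix().round(3))
E
```

```text
[ 0.50731349 -0.1333298 ]
bar [ 503.1 -131.9   84.5   15.5   -6.7] 279
bar depth [ 383.4 -107.   329.3   16.   -12. ] 182 1.0831680151559093 [ 0.50525978 -0.13263565  0.09669028]
case40 [ 510.7 -133.3  190.8  111.5   -6.7]
blue only40 [ 507.8 -132.9  184.8  111.5   -6.7]
case depth [ 513.8 -133.7  187.3  111.7   -6.7] 1029
red 1 [ 0.59935176 -0.14419208  0.035     ] 288
red -1 [ 0.44990025 -0.12675014  0.035     ] 343
[[-0.926  0.378 -0.001]
 [ 0.378  0.926 -0.002]
 [ 0.    -0.002 -1.   ]]
```

```bash
python3 -m handwheel '[[-20,-20,-3,0,0,-1,94],[-50,-48,-6,0,0,-2,94],[-80,-78,-9,0,0,-3,94],[-110,-108,-12,0,0,-5,94],[-140,-137,-15,0,0,-6,94],[-170,-166,-18,0,0,-8,94],[-200,-195,-21,0,0,-9,94],[-230,-225,-24,0,0,-10,94],[-260,-254,-27,0,0,-12,94],[-290,-283,-30,0,0,-13,94],[-320,-312,-33,0,0,-14,94],[-350,-342,-36,0,0,-15.5,94]]'
python3 - <<'E'
from h import *
s=manip.state();M=R.from_rotvec(s['eef_rot']).as_matrix();print(s['tcp_pos'],s['q'],M.round(3).tolist(),(M.T@(np.array([.505,-.132,.25])-s['tcp_pos'])*1000).round(1))
E
```

```text
clock: 1.35
tcp_pos: [0.4123, 0.0817, 0.2415]
eef_rot: [0.183, 3.136, 0.0]
contact_force: [1.8, 0.1, 0.3]
gripper_width: 0.0939
gripper_force: 0.0
[0.4123351  0.08173199 0.24149375] [-1.10028285e-02 -1.65587598e-01  1.84591325e+00  1.87789543e-04
  1.46100579e+00 -1.46544665e+00] [[-0.993, 0.116, 0.0], [0.116, 0.993, 0.0], [-0.0, 0.0, -1.0]] [-116.9 -201.5   -8.5]
```

```bash
python3 -m handwheel '[[-22,-36,-2,0,0,0,94],[-44,-72,-4,0,0,0,94],[-64,-108,-5,0,0,0,94],[-84,-140,-6,0,0,0,94],[-98,-170,-7,0,0,0,94],[-110,-188,-8,0,0,0,94],[-114,-195,-8,0,0,0,94],[-116,-198,-8,0,0,0,94],[-116,-198,-8,0,0,0,94],[-116,-198,-8,0,0,0,94]]'
python3 - <<'E'
from h import *
c=cap('wrist','w1.png');s=manip.state();print(s['tcp_pos'],s['q'],c['position'],rot(c).round(3).tolist())
E
```

```text
clock: 2.35
tcp_pos: [0.5038, -0.1257, 0.2493]
eef_rot: [-0.182, -3.136, -0.001]
contact_force: [-0.3, -0.3, 0.2]
gripper_width: 0.0936
gripper_force: 0.0
[ 0.50382824 -0.12576691  0.2494218 ] [-4.11525699e-01  5.52841732e-02  1.62011109e+00  2.01628617e-04
  1.46653058e+00 -1.86641916e+00] [ 0.4343764  -0.11750342  0.42933531] [[0.117, -0.963, -0.241], [0.993, 0.114, 0.029], [-0.0, -0.243, 0.97]]
```

View pics/w1.png

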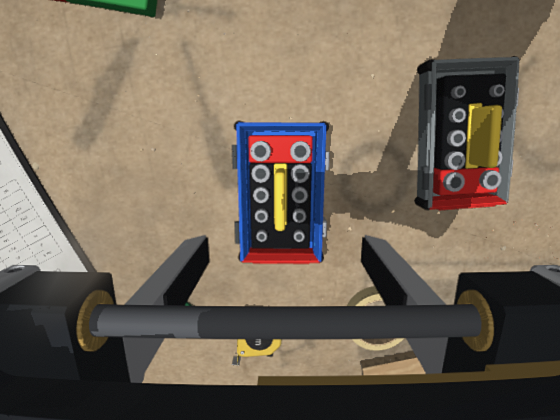

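The wrist view shows the blue case at (282,192), with its red wall at row 255 and the insert's red end at row 150. The bar is at (280,197), upright and square to the fingers.

```bash
cat > w.py <<'E'
from m import *
def meas(n):
    c=cap(n);y,b,r=masks(c);s=manip.state();ctr=np.array([.508,-.132])
    P=near(y,c,.081,ctr,.06)[0];a=rect(P);print(n,'bar81',a)
    t=np.radians(a[4]);u=np.array([np.cos(t),np.sin(t)]);l=P[:,:2]@u*1000
    print('  bar along-axis ends',l.min().round(1),l.max().round(1))
    # depth-filtered bar top
    uv=near(y,c,.081,ctr,.06)[1];D=depthpts(c,uv);D=D[(D[:,2]>.075)&(D[:,2]<.088)]
    if len(D)>20: print('  bar top depth',rect(D),np.median(D[:,2]).round(4),len(D))
    uv=near(b|r,c,.04,ctr,.13)[1];D=depthpts(c,uv);D=D[(D[:,2]>.035)&(D[:,2]<.045)]
    if len(D)>20: print('  rim depth',rect(D),np.median(D[:,2]).round(4),len(D))
    print('  rim40',rect(near(b|r,c,.04,ctr,.13)[0]))
if __name__=='__main__':
    meas('wrist');meas('top')
    s=manip.state();print(s['tcp_pos'],R.from_rotvec(s['eef_rot']).as_matrix().round(3).tolist())
E
python3 w.py
```

```text
wrist bar81 [ 506.6 -131.7   78.4   14.    -6.7]
  bar along-axis ends 479.3 557.7
  bar top depth [ 511.9 -133.4   68.7   11.5   -6.8] 0.0811 590
  rim depth [ 514.5 -132.3  186.7  110.8   -7.1] 0.0384 3124
  rim40 [ 513.7 -132.3  184.8  110.    -7.2]
top bar81 [0. 0. 0. 0. 0.]Traceback (most recent call last):
  File "w.py", line 14, in <module>
    meas('wrist');meas('top')
                  ~~~~^^^^^^^
  File "w.py", line 6, in meas
    print('  bar along-axis ends',l.min().round(1),l.max().round(1))
                                  ~~~~~^^
    return umr_minimum(a, axis, None, out, keepdims, initial, where)
ValueError: zero-size array to reduction operation minimum which has no identity
```

```bash
cat > d.py <<'E'
import sys
from h import *
t=np.array(list(map(float,sys.argv[1:4])));s=manip.state();M=R.from_rotvec(s['eef_rot']).as_matrix()
print(s['clock'],s['tcp_pos'].round(4),s['contact_force'].round(1),s['gripper_width'],s['q'].round(2),'tool y angle',np.degrees(np.arctan2(M[1,1],M[0,1])).round(2),'axis z',M[:,2].round(4),'shift mm',(M.T@(t-s['tcp_pos'])*1000).round(1))
E
python3 d.py .512 -.133 .050
```

```text
2.5 [ 0.504  -0.1259  0.2496] [0.5 0.4 0.3] 0.09386013438321476 [-0.41  0.06  1.62  0.    1.47 -1.87] tool y angle 83.35 axis z [ 1.e-04  1.e-04 -1.e+00] shift mm [ -8.8  -6.1 199.6]
```

```bash
python3 -m handwheel '[[-9,-6,15,0,0,0,60],[-9,-6,40,0,0,0,60],[-9,-6,70,0,0,0,60],[-9,-6,100,0,0,0,60],[-9,-6,125,0,0,0,60],[-9,-6,145,0,0,0,60],[-9,-6,162,0,0,0,60],[-9,-6,177,0,0,0,60],[-9,-6,189,0,0,0,60],[-9,-6,196,0,0,0,60],[-9,-6,199.5,0,0,0,60],[-9,-6,199.5,0,0,0,60]]' 30; python3 d.py .512 -.133 .050
```

```text
clock: 3.7
tcp_pos: [0.5124, -0.1338, 0.0499]
eef_rot: [-0.184, -3.136, -0.0]
contact_force: [0.5, 0.1, 0.1]
gripper_width: 0.0603
gripper_force: 0.0
3.7 [ 0.5124 -0.1338  0.0499] [0.5 0.1 0.1] 0.06030474804934367 [-0.42  0.3   1.79 -0.    1.06 -1.87] tool y angle 83.29 axis z [-1.e-04  1.e-04 -1.e+00] shift mm [ 0.5  0.7 -0.1]
```

```bash
python3 -m handwheel '[[0,0,0,0,0,0,40],[0,0,0,0,0,0,20],[0,0,0,0,0,0,8],[0,0,0,0,0,0,4],[0,0,0,0,0,0,4],[0,0,0,0,0,0,4],[0,0,0,0,0,0,4],[0,0,0,0,0,0,4]]' 30; python3 d.py .512 -.133 .050
```

```text
clock: 4.5
tcp_pos: [0.5124, -0.1336, 0.05]
eef_rot: [-0.184, -3.136, -0.001]
contact_force: [-0.2, 1.7, 1.4]
gripper_width: 0.0114
gripper_force: 30.0
4.5 [ 0.5124 -0.1336  0.05  ] [-0.2  1.7  1.4] 0.011447142661683354 [-0.42  0.3   1.79  0.    1.06 -1.87] tool y angle 83.27 axis z [ 0.e+00  6.e-04 -1.e+00] shift mm [ 0.5  0.5 -0. ]
```

```bash
python3 -m handwheel '[[0,0,-2,0,0,0,4],[0,0,-6,0,0,0,4],[0,0,-12,0,0,0,4],[0,0,-20,0,0,0,4],[0,0,-30,0,0,0,4],[0,0,-40,0,0,0,4],[0,0,-50,0,0,0,4],[0,0,-60,0,0,0,4],[0,0,-68,0,0,0,4],[0,0,-75,0,0,0,4],[0,0,-79,0,0,0,4],[0,0,-80,0,0,0,4]]' 30; python3 d.py .512 -.133 .050
python3 -c "
from h import *
cap('side','s2.png');cap('wrist','w2.png')"
```

```text
clock: 5.7
tcp_pos: [0.5127, -0.134, 0.1305]
eef_rot: [0.184, 3.135, -0.0]
contact_force: [0.4, -0.2, -3.7]
gripper_width: 0.0116
gripper_force: 30.0
5.7 [ 0.5127 -0.134   0.1305] [ 0.4 -0.2 -3.7] 0.011581855109536349 [-0.42  0.19  1.73  0.    1.22 -1.87] tool y angle 83.28 axis z [ 8.e-04 -3.e-04 -1.e+00] shift mm [ 0.9  0.9 80.5]
```

View pics/w2.png

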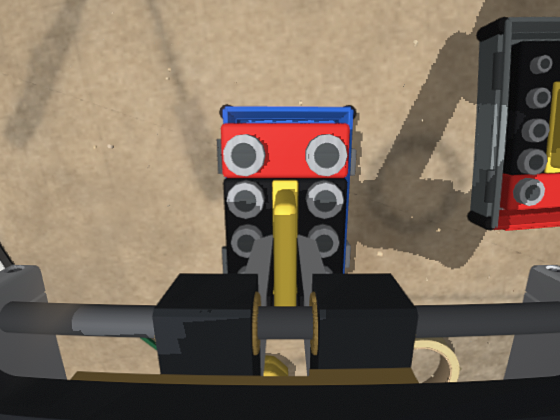

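The insert is held clear of the case: red end at (285,150), bar straight between the fingers. Next is the half turn.

```bash
python3 -m handwheel '[[0,0,0,0,0,2,4],[0,0,0,0,0,6,4],[0,0,0,0,0,12,4],[0,0,0,0,0,19,4],[0,0,0,0,0,26,4],[0,0,0,0,0,34,4],[0,0,0,0,0,42,4],[0,0,0,0,0,50,4],[0,0,0,0,0,58,4],[0,0,0,0,0,66,4],[0,0,0,0,0,74,4],[0,0,0,0,0,82,4]]' 30 && python3 -m handwheel '[[0,0,0,0,0,8,4],[0,0,0,0,0,16,4],[0,0,0,0,0,24,4],[0,0,0,0,0,32,4],[0,0,0,0,0,40,4],[0,0,0,0,0,48,4],[0,0,0,0,0,56,4],[0,0,0,0,0,64,4],[0,0,0,0,0,72,4],[0,0,0,0,0,80,4],[0,0,0,0,0,87,4],[0,0,0,0,0,92,4]]' 30 && python3 -m handwheel '[[0,0,0,0,0,4,4],[0,0,0,0,0,5.5,4],[0,0,0,0,0,6,4],[0,0,0,0,0,6,4],[0,0,0,0,0,6,4]]' 30; python3 d.py .512 -.133 .13
python3 - <<'E'
from m import *
c=cap('wrist','w3.png')
E
```

```text
clock: 7.0
tcp_pos: [0.5119, -0.1337, 0.1292]
eef_rot: [-2.202, -2.239, 0.001]
contact_force: [-0.2, 0.0, -2.5]
gripper_width: 0.0115
gripper_force: 30.0
clock: 8.2
tcp_pos: [0.5118, -0.1337, 0.1292]
eef_rot: [-3.141, 0.026, 0.002]
contact_force: [-0.4, -0.0, -3.8]
gripper_width: 0.0117
gripper_force: 30.0
clock: 8.7
tcp_pos: [0.5123, -0.1338, 0.1298]
eef_rot: [-3.136, 0.183, 0.0]
contact_force: [0.0, 0.1, -3.2]
gripper_width: 0.0116
gripper_force: 30.0
8.7 [ 0.5123 -0.1338  0.1298] [ 0.   0.1 -3.2] 0.011569687198198678 [-0.42  0.19  1.73 -0.    1.22  1.27] tool y angle -96.69 axis z [-3.e-04  1.e-04 -1.e+00] shift mm [-0.4 -0.8 -0.2]
```

View pics/w3.png

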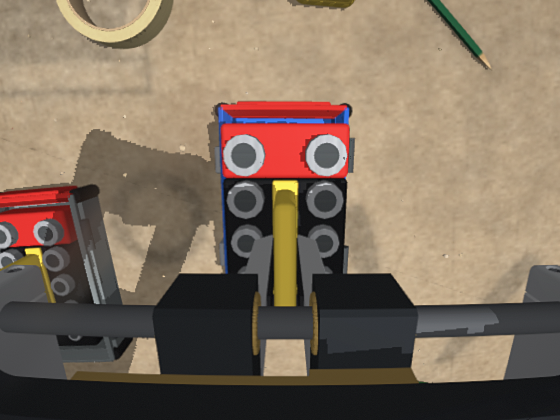

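The red end (285,150) is now over the case's red-walled end (row 107). I'll measure the alignment.

```bash
cat > a.py <<'E'
from m import *
c=cap('wrist');y,b,r=masks(c);ctr=np.array([.514,-.1325]);a=np.radians(-6.9)
U=np.array([[np.cos(a),np.sin(a)],[-np.sin(a),np.cos(a)]])
v,u=np.nonzero(b|r|y);uv=np.c_[u,v];D=depthpts(c,uv);L=(D[:,:2]-ctr)@U.T*1000;z=D[:,2]*1000
isr=(r>0)[v,u]
def show(n,k):
    if k.sum()>10: print(n,k.sum(),'along',np.percentile(L[k,0],[1,99]).round(1),'across',np.percentile(L[k,1],[1,99]).round(1),'z',np.median(z[k]).round(1), 'rect',rect(D[k]))
near_=np.hypot(*L.T)<125
show('insert red top',near_&isr&(z>105)&(z<122))
show('case red rim',near_&isr&(z>34)&(z<46)); show('case rim',near_&(z>34)&(z<46))
E
python3 a.py
```

```text
insert red top 3987 along [41.3 74. ] across [-40.1  37.6] z 115.4 rect [ 571.3 -140.8   79.6   33.5   83.2]
case red rim 1329 along [84.8 93.9] across [-49.   49.6] z 38.6 rect [ 602.3 -143.4  106.2    9.8   83.3]
case rim 1775 along [-50.9  93.8] across [-54.2  55.1] z 38.9 rect [ 530.8 -134.6  154.   112.3   -6.7]
```

```bash
python3 -m handwheel '[[1,-1.5,3,0,0,0,4],[1,-1.5,10,0,0,0,4],[1,-1.5,19,0,0,0,4],[1,-1.5,28,0,0,0,4],[1,-1.5,36,0,0,0,4],[1,-1.5,43,0,0,0,4],[1,-1.5,49,0,0,0,4],[1,-1.5,54,0,0,0,4],[1,-1.5,59,0,0,0,4],[1,-1.5,63,0,0,0,4],[1,-1.5,66,0,0,0,4],[1,-1.5,66,0,0,0,4]]' 30; python3 d.py .512 -.133 .050; python3 -m handwheel '[[0,0,2,0,0,0,4],[0,0,4,0,0,0,4],[0,0,6,0,0,0,4],[0,0,8,0,0,0,4],[0,0,10,0,0,0,4],[0,0,11,0,0,0,4],[0,0,12,0,0,0,4],[0,0,12,0,0,0,4]]' 30; python3 d.py .512 -.133 .050
```

```text
clock: 10.0
tcp_pos: [0.5132, -0.1324, 0.0635]
eef_rot: [-3.136, 0.184, 0.001]
contact_force: [0.7, 0.2, -4.0]
gripper_width: 0.0121
gripper_force: 30.0
10.0 [ 0.5132 -0.1324  0.0635] [ 0.7  0.2 -4. ] 0.012081365600565028 [-0.42  0.28  1.78 -0.    1.09  1.27] tool y angle -96.72 axis z [-8.e-04  3.e-04 -1.e+00] shift mm [-1.2  0.8 13.5]
clock: 10.8
tcp_pos: [0.5135, -0.1325, 0.0518]
eef_rot: [-3.136, 0.184, 0.0]
contact_force: [-0.4, -0.4, -3.3]
gripper_width: 0.0122
gripper_force: 30.0
10.8 [ 0.5135 -0.1325  0.0518] [-0.4 -0.4 -3.3] 0.01216207439157401 [-0.42  0.29  1.78  0.    1.06  1.27] tool y angle -96.72 axis z [-3.e-04  1.e-04 -1.e+00] shift mm [-1.4  0.7  1.8]
```

Free so far, about 2 mm to go.

```bash
python3 -m handwheel '[[0,0,0.5,0,0,0,4],[0,0,1,0,0,0,4],[0,0,1.5,0,0,0,4],[0,0,2,0,0,0,4],[0,0,2,0,0,0,4]]' 30; python3 a.py; python3 d.py .5 -.1 .05
```

```text
clock: 11.3
tcp_pos: [0.5136, -0.1325, 0.05]
eef_rot: [3.136, -0.184, 0.0]
contact_force: [-0.4, -0.1, -3.5]
gripper_width: 0.0119
gripper_force: 30.0
case red rim 6676 along [42.6 94.1] across [-47.1  47.5] z 36.1 rect [ 581.9 -141.2  107.1   52.    83.1]
case rim 12069 along [-87.9  94. ] across [-54.   54.6] z 37.0 rect [ 516.  -132.5  185.6  111.4   -7.5]
11.35 [ 0.5136 -0.1325  0.05  ] [-0.1  0.7 -4.1] 0.012237736163489735 [-0.42  0.3   1.78  0.    1.06  1.27] tool y angle -96.72 axis z [ 1.e-04 -0.e+00 -1.e+00] shift mm [-17.3 -30.7   0. ]
```

```bash
python3 -m handwheel '[[0,0,0.3,0,0,0,4],[0,0,0.6,0,0,0,4],[0,0,0.8,0,0,0,4],[0,0,0.8,0,0,0,4]]' 30
```

```text
clock: 11.75
tcp_pos: [0.5136, -0.1325, 0.05]
eef_rot: [3.136, -0.184, 0.0]
contact_force: [-3.5, 1.7, 4.8]
gripper_width: 0.0118
gripper_force: 30.0
```

The insert is on the floor: contact force rises and z stays at the original 0.050. Now release and retreat.

```bash
python3 -m handwheel '[[0,0,0,0,0,0,20],[0,0,0,0,0,0,40],[0,0,0,0,0,0,60],[0,0,0,0,0,0,60],[0,0,0,0,0,0,60],[0,0,0,0,0,0,60]]' && python3 -m handwheel '[[0,0,-5,0,0,0,60],[0,0,-15,0,0,0,60],[0,0,-35,0,0,0,60],[0,0,-60,0,0,0,60],[0,0,-90,0,0,0,60],[0,0,-120,0,0,0,60],[0,0,-150,0,0,0,60],[0,0,-175,0,0,0,60],[0,0,-190,0,0,0,60],[0,0,-200,0,0,0,60],[0,0,-200,0,0,0,60],[0,0,-200,0,0,0,60]]'
python3 - <<'E'
import w
w.meas('wrist')
from m import *
c=cap('wrist','w4.png');y,b,r=masks(c);v,u=np.nonzero(r);D=depthpts(c,np.c_[u,v]);k=(D[:,2]>.028)&(D[:,2]<.04)&(np.hypot(D[:,0]-.571,D[:,1]+.139)<.03);print('red top z',np.percentile(D[k,2],[5,50,95]),D[k].mean(0))
cap('side','s4.png');print(manip.state()['contact_force'])
E
```

```text
clock: 12.35
tcp_pos: [0.5136, -0.1325, 0.0491]
eef_rot: [3.136, -0.184, 0.0]
contact_force: [-0.1, -0.2, 0.0]
gripper_width: 0.0563
gripper_force: 0.0
clock: 13.55
tcp_pos: [0.5132, -0.1324, 0.2487]
eef_rot: [-3.136, 0.184, 0.001]
contact_force: [-1.1, 0.2, -0.1]
gripper_width: 0.06
gripper_force: 0.0
wrist bar81 [ 519.8 -133.3   77.3   13.9   -6.8]
  bar along-axis ends 493.3 570.6
  bar top depth [ 515.3 -132.2   68.7   10.5   -6.9] 0.0812 588
  rim depth [ 515.2 -132.   186.2  112.    -6.6] 0.0383 3292
  rim40 [ 515.5 -132.2  185.1  111.2   -6.8]
red top z [0.033414   0.03559591 0.03698892] [ 0.5761793  -0.13972178  0.03544112]
[-0.4811973  -0.71917529 -0.13064801]
```

View pics/w4.png

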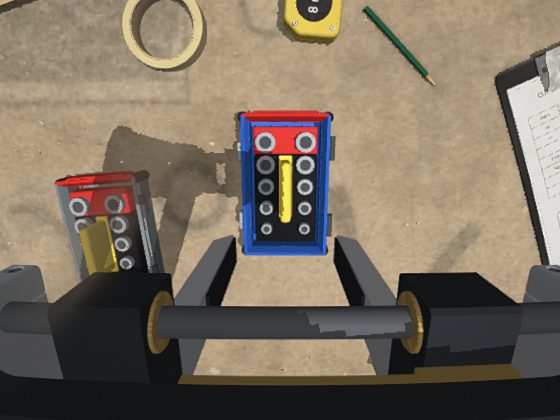

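View pics/s4.png

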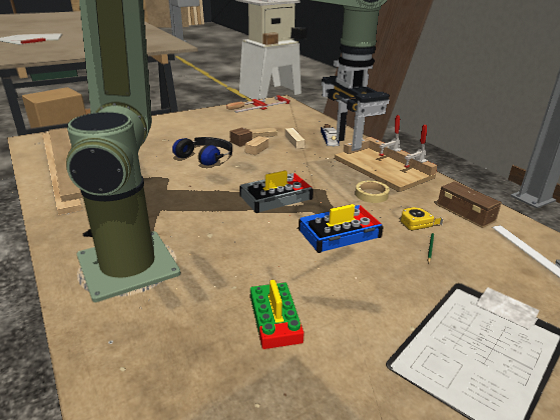

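The insert is seated at the right height: bar top 81 mm, red top about 35 mm. It is centred, with its red end (285,140) at the red wall (285,117). The gripper is clear of everything.

```bash
python3 -c "
from rig import ticket
print(ticket.close_job())"
```

```text
the job is handed in; nothing more can be done
None
```

The blue insert has been turned half a turn and lowered back into the blue case, fully seated with its red end at the red-marked end; it is released, the gripper is clear, the grey and green parts were left alone, and the job was handed in at about 14 s.

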